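# Set the site heater's thermostat wheel

### The job

Set and start the site heater: lay a fingertip on top of the wide knurled wheel in the heater's lid and roll it towards the heater's grille front, click by click, until it rests in the detent where its painted mark is at the very top, in line with the two small pointers, and take the finger off. Then press the round start button right down and let it come up again. Touch lightly and grip nothing; leave the narrow wheel and everything else standing about as they are.

Things in the scene. Friction and masses are not known exactly. Their poses are not given: they have to be found in the camera images.
- heater: Fixed heater, red box 240 mm deep (x), 360 wide (y), 170 high, grey flat lid. Origin: centre of its underside, on the table; own -x is the front, with a slatted grille (the back is plain). On the lid in a row at x = 0: wide wheel (y +90 mm), narrow wheel (y -15), start button (y -105). Loose things up to 30 mm high stand on the lid's front and back edges, 55 mm or more from that row.
- dial (a joint): Turn of the wide wheel, rad. 0: painted mark at the very top, between the two white pointers on the lid; positive: mark towards the heater's back (+x). Rolling the crown to the front (-x) lowers it. Sprung detents at -0.84, -0.42, 0, 0.42, 0.84; stops at +-0.95. Starts in 0.42 or 0.84. A click is 19 mm at the rim; past half-way it snaps on, and when let go it settles in the nearest detent.
- dial_top (a point): Crown (highest point) of the wide wheel, 190 mm above the table, 20 above the lid; axes as the heater's. It does not turn, but sinks as the wheel is pressed: the axle is sprung, gives way at about 2 N and sinks up to 6 mm (about 7 N). Pressed 4 mm, a fingertip drags the rim along without slipping; turning takes about 1.5 N at the rim.
- dial_mark (a point): Painted white mark, 8 mm wide, across the rim of the wide wheel: a black knurled thumbwheel, 45 mm radius, 34 mm wide, its axle level along the heater's y, with only the upper 20 mm standing out of the lid. The point turns with the wheel. The two pointers are white ribs 11 mm high, 5 x 10 mm, on the lid at the wheel's x, centred 34 mm either side of its centre along y.
- start (a joint): Travel of the start button in m: 0 up, 0.006 right down (about 5 N). It springs back.
- start_top (a point): Centre of the top face of the round grey start button, 18 mm radius, in a black collar, about 192 mm above the table; it is pressed straight down.
- timer (a joint): Turn of the narrow wheel (same radius and height, 13 mm wide, no mark) in rad; 0 at the start, to be left alone. It turns when dragged with about 0.5 N.
- timer_top (a point): Highest point (crown) of the narrow wheel, 20 mm above the lid.
- tape: Grey roll of tape lying on the lid's back edge, 52 mm across, 24 mm high; origin under its centre.
- screwbox: Small carton on the lid's back edge, 36 x 60 x 30 mm high; origin under its centre.
- puck: Aluminium disc on the lid's front edge, 36 mm across, 22 mm high; origin under its centre.
- spray: White spray bottle on the table, 68 mm across, 230 mm high; origin under its centre.
- jug: White jug on the table, 110 mm across, 220 mm high; origin under its centre.
- paint_tin: Steel paint tin on the table, 100 mm across, 120 mm high; origin under its centre.
- bucket: White bucket with black lid on the table, 170 mm across, 150 mm high; origin under its centre.
- screwdriver: Screwdriver lying on the table along its x.

How it is judged:
By the outcome, as a careful person would: the job done as asked, in the order asked, and still so for the second after the job is handed in, with the robot touching nothing.
It also fails if it takes over 48 s, if anything falls off the work surface, if the arm or the gripper's body presses on something with over 40 N, if the wrist force passes 120 N, or if a joint passes its speed limit or range.

### The arm

A 6-joint arm with a two-finger parallel gripper is mounted at the origin on the work surface. World frame = base frame: x ahead of the robot, y to its left, z up, the work surface at z = 0. Lengths are in m, angles in rad, forces in N, time in s.
With the tool pointing down it reaches from about 0.3 to 0.825 m from the base axis. Payload 5.4 kg.
Tool frame: the origin (TCP) lies at the very end of the fingers, on their centre line; the grasp point (between the pads) lies 19 mm behind it; z points along the fingers, y is the line along which they close (so a half turn about z gives the same grasp; the last joint's range is limited). The gripper opens to 92 mm and grips with 3 to 60 N. Pads are 20 mm wide; open, the fingers measure 128 mm over their backs; the gripper's body (75 mm by 189 mm) begins 69 mm behind the grasp point.
Start: joints at [1.051, 0.158, 1.597, -0, 1.386, -0.21], TCP at [0.175, 0.548, 0.215] pointing down, gripper open.
Joint ranges: [-2.91, 2.91], [-0.94, 2.29], [0.18, 2.7], [-1.29, 4.43], [0.17, 2.64], [-3, 3]. Speed limits (rad/s): [2.57, 2.57, 3.14, 3.14, 3.14, 3.14].

### API

Orientations are given as a rotation vector (axis times angle).
In Python, from workcell import bot gives the robot as it stands. Calls block until the motion is done:
- bot.goto(position, orientation): joint-space move of the TCP to a pose.
- bot.line_to(position, rot=None, max_speed=0.15): straight line of the TCP; rot=None keeps the orientation; max_speed is the mean speed in m/s.
- bot.set_joints(angles): joint-space move.
- bot.set_gripper(opening, newtons=None): opening from 0.0 (shut) to 1.0 (fully open); newtons is the grip in N (None keeps the last); returns when the fingers have stopped.
- bot.hold(seconds).
- bot.inverse_kinematics(position, orientation): joint angles nearest the present ones, or None.
- bot.read_camera(name): name is "scene" or "side" or "wrist"; returns a dict with "pixels" (480x640x3 uint8, blue, green, red), "fx", "fy", "cx", "cy" (pixels), "R" (3x3) and "t" (3): a world point X has camera coordinates R X + t. Camera axes: x right, y down, z forward; pixel columns grow to the right and rows downward; lengths in m; the calibration is good to about 2 mm. A picture is of the moment at which its call begins. There is no depth.
A pose or a line that the arm cannot do raises bot.MotionError and nothing moves.
- bot.job_done(): hands the job in; it is judged then, once.
Readings, each from a call of its own:
- bot.current_clock(): time.
- bot.current_joints(): joint angles.
- bot.current_joint_vel(): joint speeds.
- bot.current_effort(): joint torques, N m.
- bot.current_ee_pos(): TCP position.
- bot.current_tool_rot(): TCP orientation.
- bot.current_contact_force(): force on the tool from outside, world axes, zero at the start.
- bot.current_ft_torque(): the same for the moment, N m.
- bot.current_opening(): opening from 0.0 (shut) to 1.0 (fully open).
- bot.current_grip_force(): force on a finger pad.
Only numpy, scipy, OpenCV 4.12 (cv2) and the standard library are available. Lean on these libraries where they do the work, as an engineer would, in place of code of your own. Each camera call takes 0.05 s, during which the arm holds its last target. There are 200 camera calls.

## Working session

There is one attempt and no reset: what is moved stays moved. The work goes in short steps, each a Python script; the robot and the scene stay as the last script left them, time stands still between calls to the robot, and variables do not carry over. Pictures are saved under pics/ and viewed, at most 10 in all, crops included, and the job is handed in when it is done.

```bash
mkdir -p pics; ls; python3 - <<'E'
from workcell import bot
import cv2,numpy as np
for n in("scene","side"):
    c=bot.read_camera(n);cv2.imwrite(f"pics/{n}0.png",c["pixels"])
    print(n,c["fx"],c["cx"],c["cy"],(-c["R"].T@c["t"]).round(3),c["R"][2].round(2))
print(bot.current_clock(),bot.current_tool_rot())
E
```

```text
pics
scene 441.7238043424114 317.97278968101915 241.61148658217448 [0.929 0.501 1.222] [-0.35 -0.39 -0.85]
side 543.6312819768128 312.77665384810587 237.4820151768232 [ 0.146 -0.761  1.153] [ 0.26  0.58 -0.77]
0.1 [-4.84599799e-01 -3.10337548e+00  2.42847969e-03]
```

View pics/scene0.png

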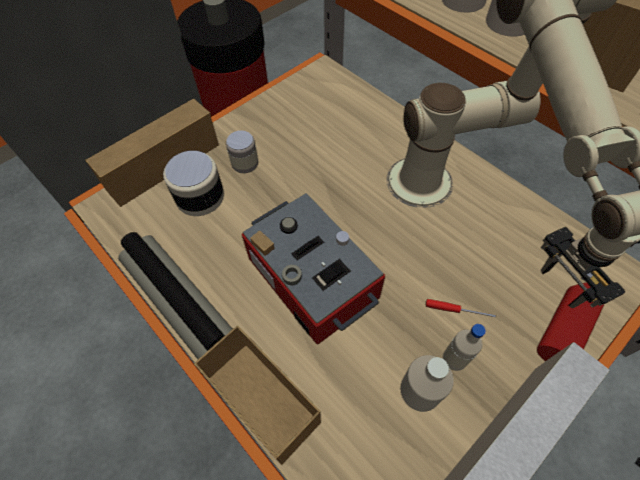

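View pics/side0.png

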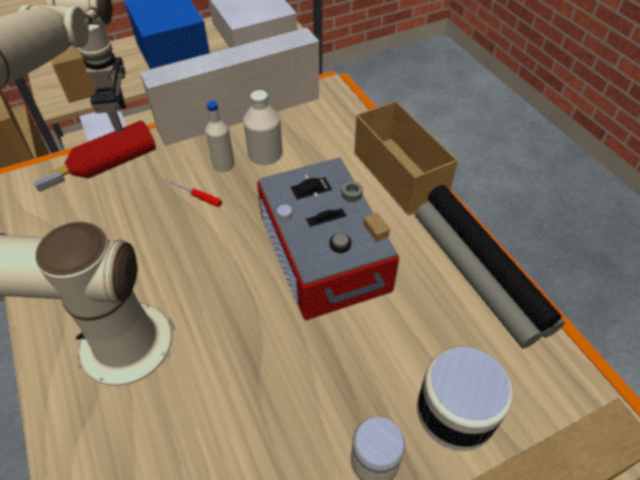

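The scene picture shows the heater lid with corners at about (308,196), (383,277), (320,322) and (245,237). The button is at (289,225), the narrow wheel at (307,248) and the wide wheel at (332,274). The puck at (342,237) is on the robot side, so the front faces the robot. The side picture agrees: grille on the left, button at (340,242), wide wheel at (312,186).

```bash
cat > h.py <<'E'
import numpy as np,cv2
from workcell import bot
from scipy.spatial.transform import Rotation as Ro
def ray(c,uv,z):
    d=c["R"].T@np.array([(uv[0]-c["cx"])/c["fx"],(uv[1]-c["cy"])/c["fy"],1.]);o=-c["R"].T@c["t"]
    return o+d*(z-o[2])/d[2]
def proj(c,X):
    p=c["R"]@np.asarray(X)+c["t"];return np.array([c["fx"]*p[0]/p[2]+c["cx"],c["fy"]*p[1]/p[2]+c["cy"]])
E
python3 - <<'E'
from h import *
np.set_printoptions(precision=4,suppress=True)
c=bot.read_camera("scene");s=bot.read_camera("side");w=bot.read_camera("wrist")
for p in [(308,196),(383,277),(320,322),(245,237)]: print("lid",ray(c,p,.17))
print("btn",ray(c,(289,224),.192),ray(s,(340,240),.192))
print("wheel",ray(c,(332,272),.18),ray(s,(312,186),.18))
print("wrist",-w["R"].T@w["t"],w["R"][2],w["fx"])
print("bottle",ray(s,(212,105),.23),ray(s,(259,97),.22))
a=c["pixels"][185:335,230:400];b=s["pixels"][150:320,250:410]
cv2.imwrite("pics/crop.png",np.hstack([cv2.resize(a,(400,400*150//170)),np.zeros((352,0,3),np.uint8)]) if 0 else np.hstack([cv2.resize(a,(400,400),interpolation=2),cv2.resize(b,(400,400),interpolation=2)]))
E
```

```text
lid [ 0.4134 -0.1193  0.17  ]
lid [0.4502 0.2176 0.17  ]
lid [0.6582 0.1951 0.17  ]
lid [ 0.6396 -0.1346  0.17  ]
btn [ 0.5291 -0.0702  0.192 ] [ 0.5262 -0.0785  0.192 ]
wheel [0.542  0.1175 0.18  ] [0.5487 0.1162 0.18  ]
wrist [0.1102 0.5684 0.3845] [ 0.2331 -0.077  -0.9694] 363.07900311530307
bottle [0.4166 0.4768 0.23  ] [0.5506 0.4649 0.22  ]
```

View pics/crop.png

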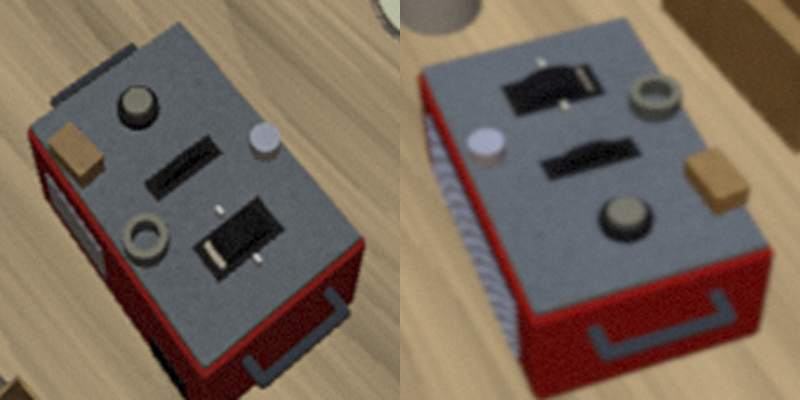

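The crop shows the white mark well towards the back, and the detent looks like 0.84. The pointers flank the wheel, and the front faces the robot. Next I go above for a wrist view.

```bash
cat >> h.py <<'E'
def down(yaw): return (Ro.from_euler('z',yaw)*Ro.from_euler('y',np.pi)).as_rotvec()
E
python3 - <<'E'
from h import *
np.set_printoptions(precision=4,suppress=True)
c=bot.read_camera("scene")
print([ray(c,p,.181) for p in[(323.1,263.75),(339.65,282.1)]])
bot.set_gripper(0.0,5)
bot.goto([.50,.03,.33],down(-.09))
w=bot.read_camera("wrist");cv2.imwrite("pics/w1.png",w["pixels"])
print(bot.current_clock(),bot.current_ee_pos(),bot.current_contact_force(),bot.current_joints())
E
```

```text
[array([0.5425, 0.0836, 0.181 ]), array([0.5484, 0.1531, 0.181 ])]
3.9167 [0.4999 0.0307 0.3298] [-0.292  -0.0416  0.1201] [-0.1805 -0.0883  1.6256  0.0001  1.6047 -1.6624]
```

View pics/w1.png

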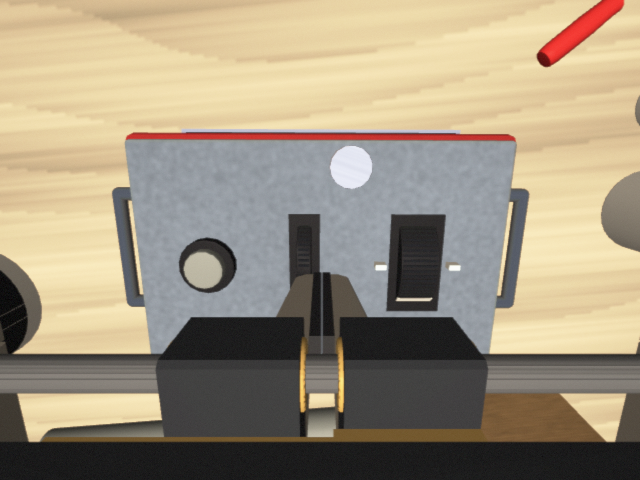

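The wrist view has the front at the top. The pointers are at (380,267) and (454,267), the mark at (414,299), the button at about (203,270) and the puck at (351,167).

```bash
python3 - <<'E'
from h import *
np.set_printoptions(precision=4,suppress=True)
w=bot.read_camera("wrist");im=w["pixels"]
m=(im.min(2)>200).astype(np.uint8);m[:230]=0;m[320:]=0;m[:,:360]=0;m[:,480:]=0
n,_,st,ce=cv2.connectedComponentsWithStats(m)
for i in range(1,n):
    if st[i,4]>8: print(st[i],ce[i])
P=sorted([ce[i] for i in range(1,n) if st[i,4]>8 and abs(ce[i][1]-267)<8],key=lambda p:p[0])
a,b=ray(w,P[0],.180),ray(w,P[-1],.180);print(a,b,np.linalg.norm(a-b))
# button top
h=cv2.cvtColor(im,cv2.COLOR_BGR2GRAY)[225:305,170:245];_,t=cv2.threshold(h,0,255,cv2.THRESH_OTSU)
print(h[45,::5])
g=cv2.HoughCircles(cv2.medianBlur(h,5),cv2.HOUGH_GRADIENT,1,30,param1=100,param2=12,minRadius=15,maxRadius=24)
print(g)
if g is not None: B=ray(w,g[0,0,:2]+[170,225],.192)
else: B=ray(w,(203,270),.192)
C=(a+b)/2;y=(b-a)[:2];print("C",C,"B",B,"yaw",-np.arctan2(y[0],y[1]),-np.arctan2(*(C-B)[:2]),np.linalg.norm((C-B)[:2]))
yaw=-np.arctan2(*(C-B)[:2])
for q in(0,.42,.84): print(q,proj(w,C*[1,1,0]+[0,0,.145]+.045*np.array([np.sin(q)*np.cos(yaw),np.sin(q)*np.sin(yaw),np.cos(q)])))
E
```

```text
[375 265  12   6  64] [380.7344 267.4062]
[449 265  12   6  65] [454.2462 267.4769]
[0.542  0.0818 0.18  ] [0.548  0.1496 0.18  ] 0.06807978292175217
[157 156  54 181 182 182 184 183 182 184 175  52  45  60 157]
[[[30.5 46.5 20. ]]]
C [0.545  0.1157 0.18  ] B [ 0.5277 -0.0807  0.192 ] yaw -0.08816672993911005 -0.08789978096762541 0.197202569250332
0 [420.3244 270.9352]
0.42 [417.8747 288.452 ]
0.84 [413.8983 298.9718]
```

The mark matches 0.84, so two clicks are needed. First click:

```bash
cat >> h.py <<'E'
C=np.array([.545,.1157,0]);B=np.array([.5277,-.0807,0]);YAW=-.088;RV=down(YAW)
X=np.array([np.cos(YAW),np.sin(YAW),0])
def at(p,dx,z): return p+X*dx+[0,0,z]
def click(d0,d1):
    f0=bot.current_contact_force()[2]
    bot.line_to(at(C,d0,.194),RV,.06)
    z=.191
    while z>.1845:
        bot.line_to(at(C,d0,z),RV,.03);f=bot.current_contact_force()[2]-f0
        if f>5: break
        z-=.001
    print("press",z,f,bot.current_ee_pos())
    bot.line_to(at(C,d1,z),RV,.03)
    print("drag",bot.current_ee_pos(),bot.current_contact_force())
    bot.line_to(at(C,d1,.215),RV,.06)
E
python3 - <<'E'
from h import *
np.set_printoptions(precision=4,suppress=True)
bot.goto(at(C,.0095,.215),RV)
click(.0095,-.0095)
bot.goto([.50,.03,.33],RV)
w=bot.read_camera("wrist");cv2.imwrite("pics/w2.png",cv2.resize(w["pixels"][200:330,350:490],None,fx=4,fy=4))
print(bot.current_clock())
for q in(0,.42,.84): print(q,(proj(w,C+[0,0,.145]+.045*(np.sin(q)*X+[0,0,np.cos(q)]))-[350,200])*4)
E
```

```text
press 0.186 5.522680216719717 [0.5547 0.1149 0.1862]
drag [0.5356 0.1166 0.1863] [-0.1673 -0.1819  4.8826]
8.7333
0 [283.3695 287.37  ]
0.42 [273.4492 357.6514]
0.84 [257.358  399.8075]
```

View pics/w2.png

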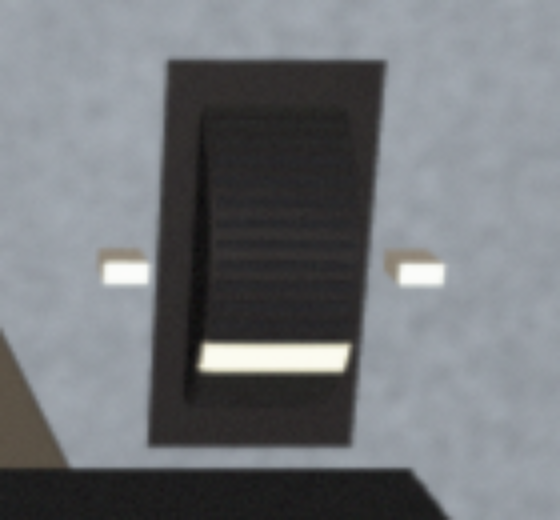

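The crop shows the mark at (274,357), which is the 0.42 detent. One more click.

```bash
python3 - <<'E'
from h import *
bot.goto(at(C,.0095,.215),RV)
click(.0095,-.0095)
bot.goto([.50,.03,.33],RV)
w=bot.read_camera("wrist");cv2.imwrite("pics/w3.png",cv2.resize(w["pixels"][200:330,350:490],None,fx=4,fy=4))
print(bot.current_clock())
E
```

```text
press 0.186 5.382750828060448 [0.55465325 0.11486209 0.1861993 ]
drag [0.5356851  0.11661256 0.18627916] [ 1.51064902 -0.29961907  4.72594679]
13.5
```

View pics/w3.png

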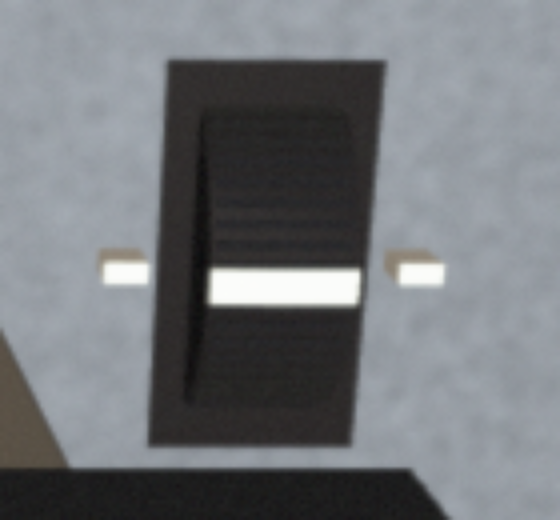

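The mark is at (284,287), which is the 0 detent. Now the button, pressed until the force climbs sharply at the stop.

```bash
python3 - <<'E'
from h import *
bot.goto(at(B,0,.225),RV)
f0=bot.current_contact_force()[2]
bot.line_to(at(B,0,.194),RV,.06)
z=.192
while z>.180:
    bot.line_to(at(B,0,z),RV,.03);f=bot.current_contact_force()[2]-f0
    print(round(z,4),round(f,2),bot.current_ee_pos()[2].round(4))
    if f>12: break
    z-=.001
bot.hold(.2);print(bot.current_contact_force())
bot.line_to(at(B,0,.225),RV,.06)
bot.goto([.50,.03,.33],RV);bot.hold(.3)
w=bot.read_camera("wrist");cv2.imwrite("pics/w4.png",w["pixels"])
print(bot.current_clock(),bot.current_contact_force())
E
```

```text
0.192 -1.34 0.1924
0.191 0.48 0.1914
0.19 1.04 0.1903
0.189 1.34 0.1892
0.188 1.77 0.1882
0.187 1.83 0.1872
0.186 4.1 0.1864
0.185 9.11 0.1863
0.184 13.41 0.1862
[-2.49833249  0.79347653 15.2461518 ]
19.1333 [ 0.50708014 -0.33388676  0.37752542]
```

View pics/w4.png

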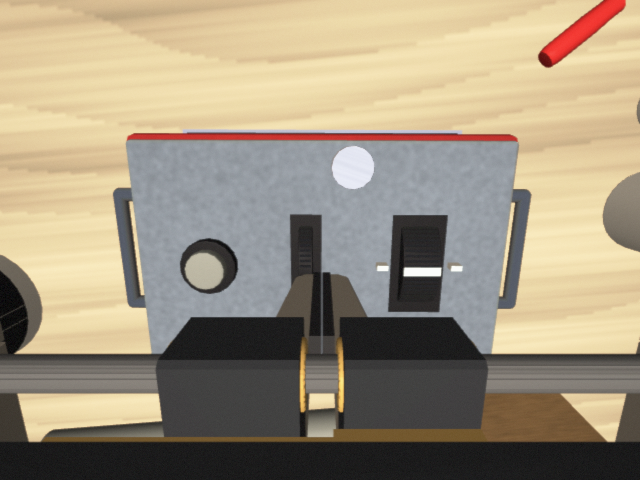

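The picture shows the mark between the pointers at (422,271), the button up again at (205,270), and the puck where it was. The button hit a hard stop after about 6 mm.

```bash
python3 -c "
from workcell import bot
print(bot.job_done())"
```

```text
the job is handed in; nothing more can be done
None
```

The wide wheel rests in the 0 detent with its mark between the pointers, the start button was pressed to its stop and came back up, and I handed the job in at about 19 s.

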